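Seat the coaster and hold the camera mast up at its second stop

ROBOT

A 6-joint arm with a two-finger parallel gripper is mounted at the origin on a cart in front of the work surface, level with it; the furniture and walls round the work are solid. World frame = base frame: x ahead of the robot, y to its left, z up, the work surface at z = 0. Lengths are in m, angles in rad, forces in N, time in s.
With the tool pointing down it reaches from about 0.35 to 0.975 m from the base axis. Payload 4.9 kg.
Tool frame: the origin (TCP) lies at the very end of the fingers, on their centre line; the grasp point (between the pads) lies 19 mm behind it (ctrl.grip_point_offset is the distance from the TCP to the grasp point, in m); z points along the fingers, y is the line along which they close (so a half turn about z gives the same grasp; the last joint's range is limited). The gripper opens to 85 mm and grips with 20 to 120 N. Pads are 22 mm wide; open, the fingers measure 114 mm over their backs; the gripper's body (76 mm by 85 mm) begins 54 mm behind the grasp point. The pads swing forward as they close: fully open they stand 13 mm farther back than shut.
Start: joints at [1.049, 0.053, 1.613, -0, 1.476, -0.119], TCP at [0.245, 0.575, 0.231] pointing down, gripper open.
Joint ranges: [-3.01, 3.01], [-1.01, 2.22], [0.06, 2.58], [-1.02, 4.17], [0.09, 2.62], [-3.14, 3.14]. Speed limits (rad/s): [2.57, 2.57, 3.14, 3.14, 3.14, 3.14].

INTERFACE

Orientations are given as a rotation vector (axis times angle).
In Python, from station import ctrl gives the robot as it stands.
- The arm moves only by the tool send_rows, never from a script. Its argument "rows" is a list of rows, each a list of 3 entries, a list of its own where there are three numbers: the finger opening in cm, from 0 to 8.54, then the shift along the tool's x, y, z in cm, then the turn about the tool's z in degrees. A call has 1 to 10 rows; each row shifts and turns the commanded pose from where the row before left it, along the tool's axes as they then stand; what a row does not reach is not made up. A row lasts 1/8 s, in which the tool goes at most 62.5 mm and 10.7 degrees, less where a joint would pass 70% of its speed; a pose out of reach is approached as far as the arm can. A call with a gripper value outside its range is refused whole. The fingers move at their own pace and stop on an object; "newtons" is the grip in N (left out, the last holds). Time passes only in rows, so rows that do not move let the fingers close. It gives the time, the measured TCP pose, the force, the opening and the grip force at its end, in the units of the state.
- ctrl.get_obs(): the state, without advancing time (a new reading comes with each control period).
- ctrl.get_image(name): name is "scene" or "side" or "wrist"; returns a dict with "frame" (420x560x3 uint8, red, green, blue), "range_z" (420x560 float32, m along the optical axis (not along the pixel's ray), 0 where there is no reading), "fx", "fy", "cx", "cy" (pixels), "cam_to_world" (4x4, takes a point from camera to world coordinates). Camera axes: x right, y down, z forward; pixel columns grow to the right and rows downward; lengths in m; the calibration is good to about 2 mm. A picture is of the moment at which its call begins.
- ctrl.finish_job(): hands the job in; it is judged then, once.
The state is a dict: "t": time; "q": joint angles; "dq": joint speeds; "effort": joint torques, N m; "tool_pos": TCP position; "tool_rot": TCP orientation; "contact_force": force on the tool from outside, world axes, zero at the start; "wrist_torque": the same for the moment, N m; "opening": finger opening in m; "grip_force": force on a finger pad.
Only numpy, scipy, OpenCV 4.12 (cv2) and the standard library are available. Lean on these libraries where they do the work, as an engineer would, in place of code of your own. Each camera call takes 0.05 s, during which the arm holds its last target. There are 200 camera calls.

TASK

Get the little camera stand ready for a picture: press the propped-up edge of the coaster down so that it lies flat in its tray, then pinch the mast's upright grip so that its button is squeezed in and pull the mast up past its first stop, all the way to its second stop. The mast sinks back by itself, so finish while still holding it there fully extended; leave the spice jar, shaker and timer where they are.

Things in the scene. Friction and masses are not known exactly. Their poses are not given: they have to be found in the camera images.
- stand: Fixed camera stand, aluminium base plate 122 x 280 x 8 mm (x, y, z). Origin: centre of the plate's underside, on the worktop; x crosses the plate (away from the robot at yaw 0), y runs along it, z up. The upright telescopic mast stands at x = 0, y = -85 mm; its fixed outer tube is 28 mm thick (collar 34 mm) and ends 100 mm above the worktop. At the +y end is the coaster's tray.
- tray (a point): Centre of the tray's floor: on the stand at x = 0, y = +65 mm, 8 mm above the worktop, axes as the stand's. The tray is 102 x 102 mm inside, with a rim 5 mm wide and 4 mm high.
- coaster: Loose checkered square coaster, 95 x 95 x 6 mm, 45 g; origin: centre of its underside, z axis normal to it. It starts in the tray, tilted about 8 degrees: its edge on the mast's side rests on the tray's floor, its far edge (stand's +y side) is propped on the pad. Lying flat in the tray its top is 14 mm above the worktop.
- pad (a joint): Small ejector pad, 40 x 10 mm, in the tray's floor at x = 0, y = +105 mm of the stand, under the raised edge of the coaster. 0: standing 12 mm above the floor; 0.012: pushed down flush with it. It is held by friction of about 3 N and stays where it is pushed.
- mast (a joint): Extension of the mast, straight up, in m: 0 retracted, about 0.045 first stop, 0.100 second stop (hard end). Unless the button is squeezed a catch blocks it at 0 (1.5 mm play) and at the first stop; squeezed throughout, it passes freely. The second stop has no catch: the mast (0.3 to 0.5 kg) sinks back by its weight when let go.
- release (a joint): The button in the mast's grip, travel in m: 0 out (standing 6 mm proud), 0.006 squeezed flush with the grip's face. The catch is free from about 0.004. Spring force about 3 N at the start and 8 N when flush.
- grip (a point): Centre of the mast's grip, a black upright block 28 x 26 x 54 mm (stand's x, y, z) at the head of the mast; moves with it; 171 mm above the worktop when retracted; the block ends 26 mm above it. Fingers closing along the stand's x axis, centred here, squeeze the button (width 34 mm, 28 mm squeezed). A small camera under the block reaches 50 mm out to +y, 22 mm either way in x.
- button (a point): Centre of the button's face when out: 14 mm wide, 24 mm high, on the grip's -x face, 20 mm from the grip's centre.
- spice_jar: Bystander: glass spice jar with a black cap, 41 mm across, 105 mm high; origin: centre of its underside.
- shaker: Bystander: small shaker with a grey cap, 44 mm across, 90 mm high; origin: centre of its underside.
- timer: Bystander: round egg timer, 67 mm across, 66 mm high, standing on the cooktop; origin: centre of its underside.

How it is judged:
By the outcome, as a careful person would: the job done as asked, in the order asked, and still so for the second after the job is handed in, while the arm keeps its last pose, push and grip.
It also fails if it takes over 42 s, if anything falls off the work surface, if the arm or the gripper's body presses on something with over 40 N, if the wrist force passes 120 N, or if a joint passes its speed limit or range.

## Working session

There is one attempt and no reset: what is moved stays moved. The work goes in short steps, Python scripts to look and compute and a tool call to move; the robot and the scene stay as the last step left them, time stands still between calls to the robot, and variables do not carry over. Pictures are saved under pics/ and viewed, at most 10 in all, crops included, and the job is handed in when it is done.

Besides the shell and the picture viewer there is one more tool, called after "Request:" as name(argument=value, ...), one argument or row to a line, values as JSON. send_rows: Moves the arm, as the interface text tells. Its arguments: {"type":"object","properties":{"rows":{"type":"array","items":{"type":"array"}},"newtons":{"type":"number"}},"required":["rows"]}

```bash
mkdir -p pics; cat > h.py <<'E'
from station import ctrl
import numpy as np, cv2
from scipy.spatial.transform import Rotation as R
def save(n,im): cv2.imwrite(f'pics/{n}.png',im['frame'][:,:,::-1])
def pts(im):
    z=im['range_z']; v,u=np.mgrid[:z.shape[0],:z.shape[1]]
    P=np.stack([(u-im['cx'])/im['fx']*z,(v-im['cy'])/im['fy']*z,z],-1)
    T=im['cam_to_world']; W=P@T[:3,:3].T+T[:3,3]; W[z==0]=np.nan
    return W
E
python3 - <<'E'
from h import *
for n in('scene','side'):
    im=ctrl.get_image(n); save(n,im); np.savez(n+'.npz',**im)
    print(n,im['cam_to_world'].round(3).tolist(),im['fx'],np.mean(im['range_z']>0))
o=ctrl.get_obs(); print(o); print(R.from_rotvec(o['tool_rot']).as_matrix().round(3))
E
```

```text
scene [[0.683, -0.433, 0.588, -0.144], [-0.73, -0.397, 0.556, -0.676], [-0.007, -0.81, -0.587, 0.721], [0.0, 0.0, 0.0, 1.0]] 381.99818745795864 0.9962117346938776
side [[0.946, -0.132, 0.297, 0.094], [-0.325, -0.412, 0.851, -1.178], [0.01, -0.902, -0.432, 0.675], [0.0, 0.0, 0.0, 1.0]] 408.3715097003286 0.9958886054421768
{'t': 0.1, 'q': array([ 1.04900467e+00,  5.32952850e-02,  1.61416178e+00, -1.37327764e-05,
        1.47599297e+00, -1.19011092e-01]), 'dq': array([-0.00128633,  0.00089334, -0.00371811, -0.00021073, -0.00401423,
       -0.00207439]), 'effort': array([-5.09002475e-04, -3.94900739e+01, -3.71364820e+01, -1.55296243e-04,
        3.88169297e-03, -4.84893405e-06]), 'tool_pos': array([0.24471254, 0.57448753, 0.23018016]), 'tool_rot': array([-6.28301465e-01, -3.07753803e+00,  2.77534104e-03]), 'contact_force': array([-0.03295278,  0.13397843,  0.56976989]), 'wrist_torque': array([-0.0329111 ,  0.06666548,  0.05475212]), 'grip_force': 0.0, 'opening': 0.08518873187963687}
[[-0.92   0.392 -0.001]
 [ 0.392  0.92  -0.002]
 [ 0.    -0.002 -1.   ]]
```

View pics/scene.png

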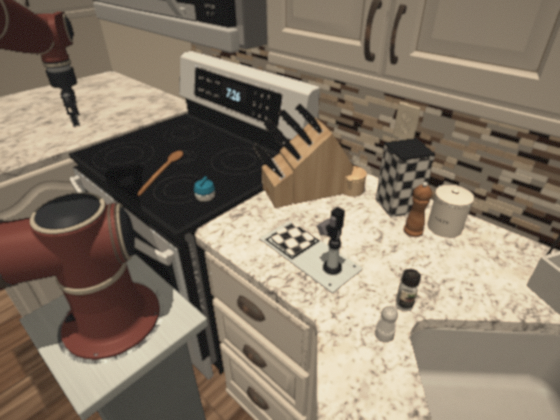

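View pics/side.png

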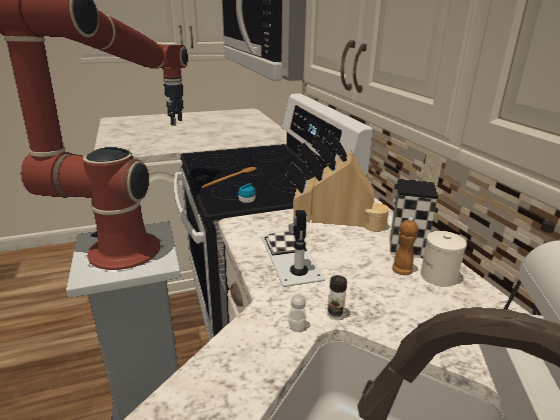

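The scene picture shows the stand with the coaster at about (293,238), the mast at (335,255), the grip at (337,218), the jar at (409,288) and the shaker at (387,322). The knife block is at (315,170), beyond the coaster. In the side picture the grip is at (300,228), the coaster at (284,243) and the mast foot at (297,268). Next I'll measure from the depth data.

```bash
python3 - <<'E'
from h import *
d={n:np.load(n+'.npz') for n in('scene','side')}
for n,b in (('scene',[(335,219),(333,268),(293,238),(409,290),(387,325),(315,180),(350,265),(205,190)]),('side',[(300,222),(298,270),(284,243),(338,300),(297,315),(330,190)])):
    W=pts(d[n]); print(n,[(p,W[p[1],p[0]].round(3).tolist()) for p in b])
# grip: points z .145-.2 near mast
for n in d:
    W=pts(d[n]); 
    c=W[268,333] if n=='scene' else W[270,298]
    r=np.hypot(W[...,0]-c[0],W[...,1]-c[1])
    m=(r<.08)&(W[...,2]>.15)&(W[...,2]<.25)
    q=W[m]; print(n,'grip',len(q),np.percentile(q,[2,50,98],axis=0).round(3).tolist())
# top-down colour picture, 2mm/px around stand
img=np.zeros((300,350,3),np.uint8); x0,y0=.35,-.35
cs=d['scene']; big=cv2.resize(cs['frame'],None,fx=4,fy=4,interpolation=cv2.INTER_CUBIC)
# plane rectification at z=.008
T=cs['cam_to_world']; K=np.array([[cs['fx'],0,cs['cx']],[0,cs['fy'],cs['cy']],[0,0,1]])
Ti=np.linalg.inv(T); s=.0006
# out pixel (i,j): world x = x0 + (H-j)*s ; y = y0+ (Wd-i)*s
c=pts(cs)[268,333]; x0,y0=c[0]-.17,c[1]-.13; Wd,H=640,560
A=np.array([[0,-s,x0+H*s],[-s,0,y0+Wd*s],[0,0,.008],[0,0,1]])
Hm=K@Ti[:3]@A
o=cv2.warpPerspective(cs['frame'],np.linalg.inv(Hm),(Wd,H),flags=cv2.INTER_CUBIC)
cv2.imwrite('pics/top.png',o[:,:,::-1]); print(x0,y0,s)
E
```

```text
scene [((335, 219), [0.455, -0.286, 0.178]), ((333, 268), [0.457, -0.292, 0.022]), ((293, 238), [0.478, -0.137, 0.02]), ((409, 290), [0.47, -0.486, 0.076]), ((387, 325), [0.371, -0.493, 0.055]), ((315, 180), [0.69, -0.043, 0.076]), ((350, 265), [0.51, -0.311, 0.007]), ((205, 190), [0.44, 0.208, 0.047])]
side [((300, 222), [0.463, -0.293, 0.172]), ((298, 270), [0.461, -0.296, 0.022]), ((284, 243), [0.473, -0.146, 0.023]), ((338, 300), [0.483, -0.494, 0.062]), ((297, 315), [0.377, -0.501, 0.051]), ((330, 190), [0.675, -0.036, 0.131])]
scene grip 290 [[0.449, -0.294, 0.152], [0.459, -0.286, 0.181], [0.48, -0.269, 0.197]]
side grip 239 [[0.448, -0.295, 0.152], [0.463, -0.29, 0.179], [0.48, -0.272, 0.199]]
0.28745526104779395 -0.4224794579305586 0.0006
```

View pics/top.png

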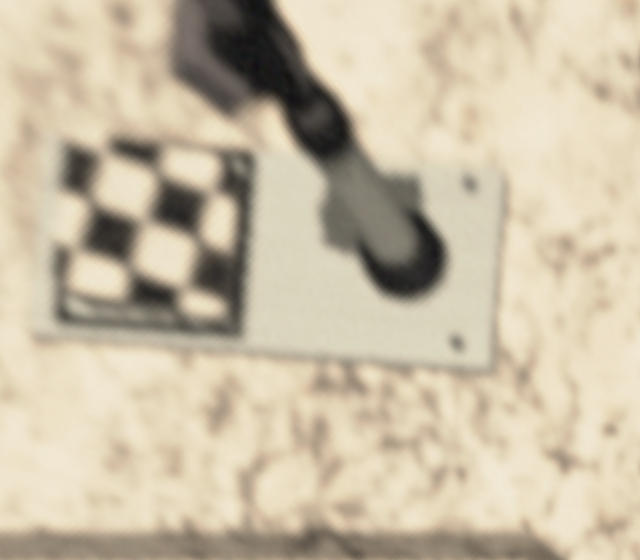

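The rectified top view shows the plate corners at about (35,335), (52,150), (503,180) and (490,370). That puts the stand centre near (0.468, -0.2005) with a yaw of about -4.4°. The pad is then near (0.476, -0.096) and the grip near (0.463, -0.284). Before moving I'll check clearance to the knife block.

```bash
python3 - <<'E'
from h import *
Q=np.concatenate([pts(np.load(n+'.npz')).reshape(-1,3) for n in('scene','side')])
for (c,z0,z1) in (((.476,-.096),.04,.5),((.476,-.096),.5,1.5),((.463,-.284),.205,.6)):
    r=np.hypot(Q[:,0]-c[0],Q[:,1]-c[1]); m=(Q[:,2]>z0)&(Q[:,2]<z1)&(Q[:,0]>.1)
    i=np.where(m)[0]; j=i[np.argsort(r[i])[:400:40]]
    print(c,np.c_[Q[j],r[j]].round(3).tolist())
E
```

```text
(0.476, -0.096) [[0.606, -0.096, 0.487, 0.13], [0.608, -0.079, 0.477, 0.133], [0.609, -0.11, 0.496, 0.134], [0.609, -0.114, 0.495, 0.135], [0.608, -0.123, 0.489, 0.135], [0.61, -0.074, 0.479, 0.136], [0.609, -0.068, 0.489, 0.136], [0.609, -0.126, 0.483, 0.137], [0.611, -0.07, 0.498, 0.137], [0.609, -0.061, 0.493, 0.138]]
(0.476, -0.096) [[0.606, -0.091, 0.702, 0.13], [0.608, -0.09, 0.64, 0.132], [0.608, -0.087, 0.612, 0.132], [0.608, -0.104, 0.576, 0.133], [0.609, -0.092, 0.65, 0.133], [0.608, -0.08, 0.518, 0.133], [0.609, -0.103, 0.697, 0.133], [0.608, -0.074, 0.664, 0.133], [0.61, -0.098, 0.515, 0.134], [0.609, -0.087, 0.678, 0.134]]
(0.463, -0.284) [[0.582, -0.291, 0.561, 0.119], [0.585, -0.292, 0.534, 0.122], [0.586, -0.288, 0.55, 0.123], [0.587, -0.291, 0.547, 0.124], [0.581, -0.243, 0.535, 0.125], [0.588, -0.295, 0.588, 0.126], [0.581, -0.24, 0.574, 0.126], [0.59, -0.295, 0.521, 0.127], [0.59, -0.29, 0.587, 0.128], [0.591, -0.296, 0.53, 0.128]]
```

Request:
send_rows(
  rows=[
    [0,[0,0,0],10],
    [0,[0,0,0],10],
    [0,[0,0,0],10],
    [0,[0,0,0],10],
    [0,[0,0,0],10],
    [0,[0,0,0],10],
    [0,[0,0,0],10],
    [0,[0,0,0],1.3],
  ],
  newtons=50,
)

```text
t: 1.1
tool_pos: [0.2448, 0.5747, 0.2306]
tool_rot: [2.304, 2.136, -0.002]
contact_force: [-0.2, -0.9, -0.2]
opening: 0.0
grip_force: 0.0
```

Request:
send_rows(
  rows=[
    [0,[-5,2.2,0],0],
    [0,[-5,2.2,0],0],
    [0,[-5,2.2,0],0],
    [0,[-5,2.2,0],0],
    [0,[-5,2.2,0],0],
    [0,[-5,2.2,0],0],
    [0,[-5,2.2,0],0],
    [0,[-5,2.2,0],0],
    [0,[-5,2.2,0],0],
    [0,[-5,2.2,0],0],
  ],
)

```text
t: 2.35
tool_pos: [0.4264, 0.0579, 0.2314]
tool_rot: [2.302, 2.138, 0.001]
contact_force: [0.8, 0.1, -0.5]
opening: 0.0001
grip_force: 0.0
```

Request:
send_rows(
  rows=[
    [0,[-5,2,0],0],
    [0,[-5,2,0],0],
    [0,[-5,2,0],0],
    [0,[0,0,0],0],
    [0,[0,0,0],0],
  ],
)

```text
t: 2.98
tool_pos: [0.4742, -0.0943, 0.2309]
tool_rot: [-2.303, -2.135, 0.0]
contact_force: [0.5, 0.1, -0.3]
opening: 0.0001
grip_force: 0.0
```

```bash
python3 - <<'E'
from h import *
im=ctrl.get_image('wrist'); save('w1',im); np.savez('w1.npz',**im)
im=ctrl.get_image('scene'); np.savez('scene2.npz',**im)
o=ctrl.get_obs(); print(o['tool_pos'],R.from_rotvec(o['tool_rot']).as_matrix().round(3).tolist(),o['q'].round(2))
W=pts(im); print(np.load('w1.npz')['cam_to_world'].round(3).tolist())
E
```

```text
[ 0.47426124 -0.0934526   0.23110494] [[0.074, 0.997, -0.0], [0.997, -0.074, 0.0], [0.0, -0.0, -1.0]] [-0.35 -0.3   1.93  0.    1.51 -0.27]
[[0.997, -0.071, -0.024, 0.48], [-0.075, -0.951, -0.301, -0.017], [-0.001, 0.302, -0.953, 0.374], [0.0, 0.0, 0.0, 1.0]]
```

View pics/w1.png

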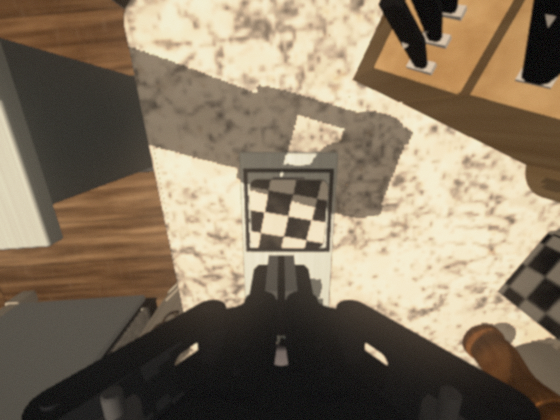

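In the wrist picture the tray rim's outer corners are at about (245,170), (333,168), (332,250) and (246,252), and the plate's far end is at row 153. I'll cast rays through these.

```bash
python3 - <<'E'
from h import *
d=np.load('w1.npz'); T=d['cam_to_world']; f=d['frame']
def ray(u,v,z):
    r=T[:3,:3]@np.array([(u-d['cx'])/d['fx'],(v-d['cy'])/d['fy'],1]); return (T[:3,3]+r*(z-T[2,3])/r[2])
g=f.max(2)[140:262,235:345]
m=(g<75).astype(np.uint8); m[110:]=0
n,l,s,c=cv2.connectedComponentsWithStats(m,connectivity=8); i=1+np.argmax(s[1:,4]); print(s[i])
ct=np.argwhere(l==i)[:,::-1].astype(np.int32)
h=cv2.convexHull(ct); q=cv2.approxPolyN(h,4).reshape(4,2) if hasattr(cv2,'approxPolyN') else cv2.boxPoints(cv2.minAreaRect(h))
P=np.array([ray(u+235,v+140,.012)[:2] for u,v in q]); print(q+[235,140],P.round(4).tolist(),P.mean(0),np.linalg.norm(P-np.roll(P,1,0),axis=1))
M=np.load('scene2.npz')
E
```

```text
[ 10  29  88  43 367]
[[330 211]
 [245 182]
 [245 169]
 [333 169]] [[0.5345, -0.1334], [0.43, -0.0877], [0.4318, -0.0716], [0.5395, -0.0797]] [ 0.48393941 -0.09312143] [0.05397577 0.11407085 0.01621741 0.10801916]
```

```bash
python3 - <<'E'
from h import *
d=np.load('w1.npz'); T=d['cam_to_world']; W=pts(d)
for p in [(242,156),(336,156),(245,170),(333,169),(331,250),(246,252),(215,200),(360,240),(281,262)]: print(p,W[p[1],p[0]].round(4))
o=ctrl.get_obs(); c=np.linalg.inv(T)@np.r_[o['tool_pos'],1]; print('TCP px',c[0]/c[2]*d['fx']+d['cx'],c[1]/c[2]*d['fy']+d['cy'])
print(d['fx'],d['cx'],d['cy'])
# scene: plate corners by depth
d=np.load('scene.npz');W=pts(d)
big=cv2.resize(d['frame'][200:300,240:380],None,fx=5,fy=5,interpolation=cv2.INTER_CUBIC); cv2.imwrite('pics/crop.png',big[:,:,::-1])
E
```

```text
(242, 156) [ 0.4295 -0.056   0.0091]
(336, 156) [ 0.5442 -0.0647  0.0079]
(245, 170) [ 0.4316 -0.0728  0.012 ]
(333, 169) [ 0.5394 -0.0796  0.0126]
(331, 250) [ 0.535  -0.19    0.0082]
(246, 252) [ 0.4202 -0.1841  0.009 ]
(215, 200) [ 0.3866 -0.1108  0.0006]
(360, 240) [ 5.761e-01 -1.817e-01  4.000e-04]
(281, 262) [ 0.4753 -0.0832  0.2435]
TCP px 280.43704222594556 268.5522209660059
295.6456623688003 280.78673461056303 212.92595423417146
```

View pics/crop.png

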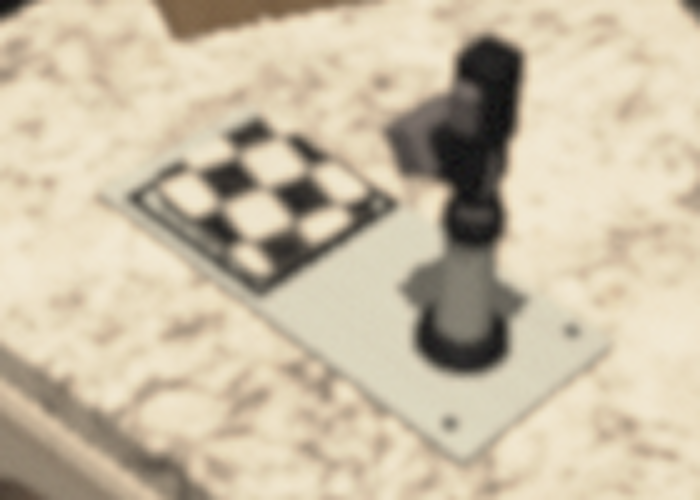

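The crop shows the mast foot at (463,340), the grip at (487,80) and the raised coaster edge at the left, (170,170). The two cameras differ by a few mm in x, which doesn't matter for the press. Now I'll lower onto the raised edge.

Request:
send_rows(
  rows=[
    [0,[-0.2,0.6,4],0],
    [0,[0,0,5],0],
    [0,[0,0,5],0],
    [0,[0,0,4],0],
    [0,[0,0,1.5],0],
    [0,[0,0,0.5],0],
    [0,[0,0,0.4],0],
    [0,[0,0,0.4],0],
    [0,[0,0,0.4],0],
    [0,[0,0,0],0],
  ],
)

```text
t: 4.32
tool_pos: [0.4812, -0.0973, 0.0199]
tool_rot: [2.303, 2.134, 0.001]
contact_force: [0.6, 0.5, 2.7]
opening: 0.0004
grip_force: 1.0
```

Request:
send_rows(
  rows=[
    [0,[0,0,0.2],0],
    [0,[0,0,0.2],0],
    [0,[0,0,0.2],0],
    [0,[0,0,0.1],0],
    [0,[0,0,0],0],
  ],
)

```text
t: 4.95
tool_pos: [0.4809, -0.0972, 0.0145]
tool_rot: [-2.304, -2.135, 0.001]
contact_force: [-4.5, 2.6, 18.3]
opening: 0.0001
grip_force: 8.9
```

Request:
send_rows(
  rows=[
    [0,[0,0,-1],0],
    [0,[0,0,-4],0],
    [0,[0,0,-5],0],
    [0,[0,0,-5],0],
    [0,[0,0,-5],0],
    [0,[0,0,-5.5],0],
    [8.5,[-3,0,0],0],
    [8.5,[-3,0,0],0],
    [8.5,[-2,0,0],0],
    [8.5,[0,0,0],0],
  ],
)

```text
t: 6.2
tool_pos: [0.4737, -0.1775, 0.2664]
tool_rot: [-2.305, -2.131, 0.001]
contact_force: [-1.0, -0.1, 0.1]
opening: 0.0722
grip_force: 0.0
```

```bash
python3 - <<'E'
from h import *
im=ctrl.get_image('wrist'); save('w2',im); np.savez('w2.npz',**im)
o=ctrl.get_obs(); print(o['tool_pos'],o['contact_force'])
W=pts(im); w=W.reshape(-1,3); c=np.array([.483,-.136])
R2=np.array([[.997,-.075],[.075,.997]]); L=(w[:,:2]-c)@R2
for y in (-.04,-.02,0,.02,.035,.044): 
    m=(abs(L[:,0])<.04)&(abs(L[:,1]-y)<.005); print(y,m.sum(),np.nanmedian(w[m,2]).round(4) if m.any() else None)
for k in('scene','side'):
    d=ctrl.get_image(k); np.savez(k+'3.npz',**d); w=pts(d).reshape(-1,3); L=(w[:,:2]-c)@R2
    print(k,[(y,np.nanmedian(w[(abs(L[:,0])<.04)&(abs(L[:,1]-y)<.005),2]).round(4)) for y in (-.035,0,.035)])
E
```

```text
[ 0.47385163 -0.17677021  0.26652727] [-0.12010743 -0.69841221  0.36677843]
-0.04 3036 0.3062
-0.02 6050 0.3569
0 475 0.0149
0.02 495 0.015
0.035 516 0.015
0.044 526 0.015
scene [(-0.035, np.float64(0.0157)), (0, np.float64(0.0155)), (0.035, np.float64(0.0133))]
side [(-0.035, np.float64(0.2908)), (0, np.float64(0.0169)), (0.035, np.float64(0.0159))]
```

View pics/w2.png

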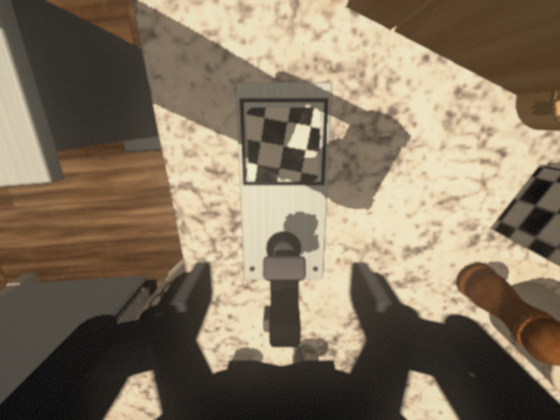

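The coaster now lies flat in the tray, with its top at about 0.015 m everywhere. The grip block is at about (285,310), its button at (267,318) and the little camera at (285,268). Next I'll locate the grip.

```bash
python3 - <<'E'
from h import *
d=np.load('w2.npz'); W=pts(d)
R2=np.array([[.997,-.075],[.075,.997]])
m=(W[...,2]>.11)&(W[...,2]<.215); m[:, :230]=0; m[:,340:]=0
v,u=np.where(m); print(len(v),u.min(),u.max(),v.min(),v.max())
for a in (.19,.15,.11):
    k=m&(W[...,2]>a)&(W[...,2]<a+.025); p=W[k]
    if len(p): 
        L=(p[:,:2]-[.463,-.284])@R2; print(a,len(p),np.percentile(L,[1,5,50,95,99],axis=0).round(4).tolist(),p[:,2].max())
for k in('scene3','side3'):
    w=pts(np.load(k+'.npz')).reshape(-1,3); L=(w[:,:2]-[.463,-.284])@R2
    q=(w[:,2]>.15)&(w[:,2]<.2)&(np.abs(L)<.05).all(1)&(L[:,1]<.02); print(k,q.sum(),np.percentile(L[q],[2,10,50,90,98],axis=0).round(4).tolist(),w[q,2].max())
E
```

```text
3290 263 305 249 346
0.19 856 [[-0.0076, -0.0073], [-0.0057, -0.0053], [0.0065, 0.0081], [0.0185, 0.0172], [0.0203, 0.0178]] 0.1986395419163257
0.15 489 [[-0.0123, 0.0113], [-0.0102, 0.0127], [0.0061, 0.0163], [0.0197, 0.018], [0.0207, 0.0183]] 0.17497735247420415
0.11 160 [[-0.0086, 0.019], [-0.0, 0.0436], [0.0133, 0.0501], [0.0267, 0.0536], [0.0308, 0.0541]] 0.13499735362160087
scene3 292 [[-0.0137, -0.0106], [-0.0118, -0.0097], [-0.0036, -0.0021], [0.0124, 0.0109], [0.0168, 0.0149]] 0.19771031318345655
side3 239 [[-0.0152, -0.0121], [-0.0104, -0.0098], [-0.0, -0.0068], [0.0128, 0.0059], [0.0166, 0.0113]] 0.19944699246346032
```

Request:
send_rows(
  rows=[
    [8.5,[-4,0,0],0],
    [8.5,[-4,0.2,0],0],
    [8.5,[-2.4,0,2],0],
    [8.5,[0,0,2],0],
    [8.5,[0,0,0],0],
    [8.5,[0,0,0],0],
  ],
)

```text
t: 7.1
tool_pos: [0.4685, -0.2795, 0.227]
tool_rot: [-2.303, -2.136, -0.0]
contact_force: [0.3, -0.1, 0.3]
opening: 0.0851
grip_force: 0.0
```

```bash
python3 - <<'E'
from h import *
im=ctrl.get_image('wrist'); save('w3',im); np.savez('w3.npz',**im)
o=ctrl.get_obs(); print(o['tool_pos'],o['opening'],o['contact_force'])
W=pts(im); R2=np.array([[.997,-.075],[.075,.997]])
m=(W[...,2]>.19)&(W[...,2]<.205); L=(W[...,:2]-o['tool_pos'][:2])@R2; m&=(np.abs(L)<.03).all(-1)
p=L[m]; print(m.sum(),p.size and np.percentile(p,[2,50,98],axis=0).round(4).tolist())
T=im['cam_to_world']; c=np.linalg.inv(T)@np.r_[o['tool_pos'],1]; print('TCP px',c[0]/c[2]*im['fx']+im['cx'],c[1]/c[2]*im['fy']+im['cy'])
E
```

```text
[ 0.468743   -0.27981012  0.22777517] 0.0851464852029133 [ 0.80063354 -0.245882   -0.40744005]
1617 [[-0.0132, -0.0113], [0.0003, 0.0022], [0.0134, 0.0134]]
TCP px 281.0848095769986 270.85691755980656
```

View pics/w3.png

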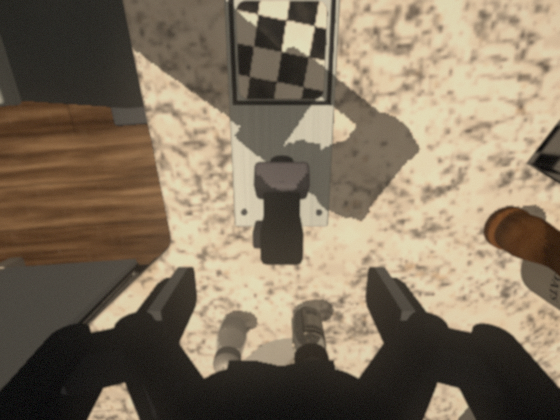

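The grip is now centred between the fingers, at about (282,230) with the fingertips at (195,270) and (370,270). I'll lower and pinch.

Request:
send_rows(
  rows=[
    [8.5,[0.1,0,3],0],
    [8.5,[0,0,3],0],
    [8.5,[0,0,1.5],0],
    [8.5,[0,0,0],0],
    [0,[0,0,0],0],
    [0,[0,0,0],0],
    [0,[0,0,0],0],
    [0,[0,0,0],0],
    [0,[0,0,0],0],
    [0,[0,0,0],0],
  ],
  newtons=50,
)

```text
t: 8.4
tool_pos: [0.4687, -0.28, 0.1536]
tool_rot: [2.304, 2.134, -0.0]
contact_force: [-1.9, 0.5, 6.8]
opening: 0.0273
grip_force: 54.4
```

The opening is about 28 mm, so the button is squeezed. Now I'll pull up.

Request:
send_rows(
  rows=[
    [0,[0,0,-0.5],0],
    [0,[0,0,-1],0],
    [0,[0,0,-1],0],
    [0,[0,0,-1.2],0],
    [0,[0,0,-1.2],0],
    [0,[0,0,-1.2],0],
    [0,[0,0,-1.2],0],
    [0,[0,0,-1.2],0],
    [0,[0,0,-0.8],0],
    [0,[0,0,0],0],
  ],
)

```text
t: 9.65
tool_pos: [0.4687, -0.28, 0.2454]
tool_rot: [2.304, 2.134, -0.0]
contact_force: [3.8, -4.0, -3.7]
opening: 0.0277
grip_force: 53.2
```

Request:
send_rows(
  rows=[
    [0,[0,0,-0.4],0],
    [0,[0,0,-0.3],0],
    [0,[0,0,-0.2],0],
    [0,[0,0,-0.1],0],
    [0,[0,0,0],0],
  ],
)

```text
t: 10.28
tool_pos: [0.4686, -0.28, 0.2536]
tool_rot: [2.304, 2.134, -0.0]
contact_force: [5.6, -4.5, -5.9]
opening: 0.0276
grip_force: 52.7
```

Request:
send_rows(
  rows=[
    [0,[0,0,-0.1],0],
    [0,[0,0,-0.1],0],
    [0,[0,0,0],0],
  ],
)

```text
t: 10.65
tool_pos: [0.4686, -0.28, 0.2537]
tool_rot: [-2.305, -2.135, 0.0]
contact_force: [8.4, -7.5, -13.2]
opening: 0.0277
grip_force: 51.9
```

Request:
send_rows(
  rows=[
    [0,[0,0,0],0],
    [0,[0,0,0],0],
    [0,[0,0,0],0],
    [0,[0,0,0],0],
  ],
)

```text
t: 11.15
tool_pos: [0.4686, -0.28, 0.2537]
tool_rot: [-2.305, -2.135, 0.0]
contact_force: [8.2, -7.7, -13.2]
opening: 0.0276
grip_force: 51.9
```

```bash
python3 - <<'E'
from h import *
im=ctrl.get_image('side'); big=cv2.resize(im['frame'][150:340,200:440],None,fx=3,fy=3); cv2.imwrite('pics/s4.png',big[:,:,::-1])
o=ctrl.get_obs(); print(o['tool_pos'],o['opening'],o['contact_force'])
w=pts(im).reshape(-1,3); R2=np.array([[.997,-.075],[.075,.997]])
L=(w[:,:2]-[.478,-.136])@R2
print([(y,np.nanmedian(w[(abs(L[:,0])<.04)&(abs(L[:,1]-y)<.005),2]).round(4)) for y in (0,.035)])
L=(w[:,:2]-[.468,-.279])@R2; m=(abs(L[:,0])<.02)&(L[:,1]>.02)&(L[:,1]<.06)&(w[:,2]>.1); print('cam z',np.percentile(w[m,2],[2,50,98]))
d=np.load('side3.npz'); w=pts(d).reshape(-1,3); L=(w[:,:2]-[.468,-.279])@R2; m=(abs(L[:,0])<.02)&(L[:,1]>.02)&(L[:,1]<.06)&(w[:,2]>.05)&(w[:,2]<.18);print(np.percentile(w[m,2],[2,50,98]))
E
```

```text
[ 0.46859719 -0.27994893  0.25365839] 0.02754665871897396 [  8.71756087  -7.9855631  -13.59569602]
[(0, np.float64(0.0161)), (0.035, np.float64(0.016))]
cam z [0.2198237  0.57066126 0.57734352]
[0.11601884 0.13863674 0.14821006]
```

View pics/s4.png

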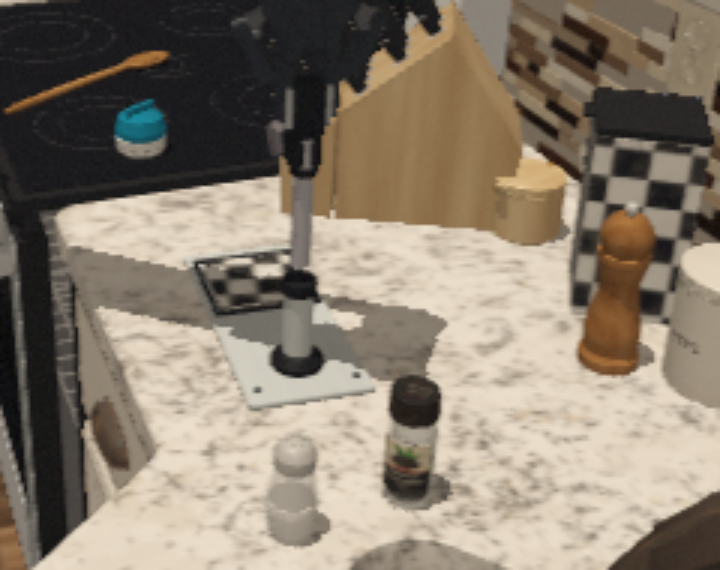

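The mast is extended, with the tube visible from (300,180) to (298,275) below the held grip. The coaster is flat and the timer, jar and shaker have not moved, so I'm handing in.

```bash
python3 -c "from station import ctrl; print(ctrl.finish_job())"
```

```text
the job is handed in; nothing more can be done
None
```

The job is handed in: the coaster lies flat in its tray, and the arm is still holding the mast at its second stop (about 100 mm up) with the button squeezed; the jar, shaker and timer were not touched.

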